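# Crimp a wine capsule with the jog stick

## Task

Crimp the sleeve on the bottle standing in the green crimper: push the red-ball joystick well over to its green-dot side, nearly to its stop, hold it there for two full seconds, then let go of it so that it springs back upright. Do not push it the other way, and leave the black-ball joystick alone.

Things in the scene. Friction and masses are not known exactly. Their poses are not given: they have to be found in the camera images.
- head_jog: Control box of the RED-ball stick: fixed grey box 120 x 120 mm, 50 mm high; origin at the centre of its underside, z up. Stick at its centre: steel rod 12 mm thick, pivot 50 mm above the origin, red ball 34 mm across centred 160 mm above the origin when upright. Box +y points to its green dot (44 mm from centre), -y to its small yellow dot. Yaw within 40 degrees either way.
- head_stick (a joint): Tilt of the red-ball stick along the box's y, rad: 0 upright, positive towards the green dot; stops at +-0.45. At 0.4 the ball is 43 mm aside, 9 mm lower. A spring, 1.1 N m/rad (4 N at the ball at 0.4), re-centres it when free. From 0.28 it counts as well over. The crimper's grey bell comes down 12 mm per 0.1 rad and rises with it.
- tray_jog: Control box of the BLACK-ball stick, a bystander of the same shape and size (origin at the centre of its underside, ball centre 160 mm above). The red and black stations may be in either place, side by side, at least 240 mm between centres.
- tray_stick (a joint): Tilt of the black-ball stick along its box's y, rad: 0 upright, where it must stay; the same spring.
There are look-alikes about, which are no part of the job. Leave any orange look-alike of the head_jog alone.

How it is judged:
By the outcome, as a careful person would: the job done as asked, in the order asked, and still so for the second after the job is handed in, with the robot touching nothing.
It also fails if it takes over 35 s, if anything falls off the work surface, if the arm or the gripper's body presses on something with over 40 N, if the wrist force passes 120 N, or if a joint passes its speed limit or range.

## Robot

A 6-joint arm with a two-finger parallel gripper is mounted at the origin on the work surface. World frame = base frame: x ahead of the robot, y to its left, z up, the work surface at z = 0. Lengths are in m, angles in rad, forces in N, time in s.
With the tool pointing down it reaches from about 0.275 to 0.825 m from the base axis. Payload 4.9 kg.
Tool frame: the origin (TCP) lies midway between the tips of the shut fingers; the grasp point (between the pads) lies 19 mm behind it; z points along the fingers, y is the line along which they close (so a half turn about z gives the same grasp; the last joint's range is limited). The gripper opens to 85 mm and grips with 20 to 120 N. Pads are 22 mm wide; open, the fingers measure 114 mm over their backs; the gripper's body (76 mm by 85 mm) begins 54 mm behind the grasp point. The pads swing forward as they close: fully open they stand 13 mm farther back than shut.
Start: joints at [0.968, 0.326, -0.193, 1.052, 0, 1.437], TCP at [0.248, 0.491, 0.231] pointing down, gripper open.
Joint ranges: [-2.65, 2.65], [-0.97, 1.79], [-1.3, 1.35], [-1.93, 2.1], [-1.47, 1.37], [-3.14, 3.14]. Speed limits (rad/s): [2.57, 2.57, 3.14, 3.14, 3.14, 3.14].

## Interface

Orientations are given as a unit quaternion [x, y, z, w].
In Python, from rig import manip gives the robot as it stands. The module is installed in compiled form; this text tells all that it offers. Calls block until the motion is done:
- manip.movep(position, orientation): joint-space move of the TCP to a pose.
- manip.move_linear(position, speed=0.15, frame=None, contact_N=None): straight line of the TCP; frame=None keeps the orientation; speed is the mean speed in m/s. With contact_N (N) it stops when the force on the tool has changed by that much, and returns True; else False.
- manip.move_j(angles): joint-space move.
- manip.gripper_to(opening, grasp_force=None): finger opening in m; grasp_force is the grip in N (None keeps the last); returns when the fingers have stopped.
- manip.wait(seconds).
- manip.inverse_kinematics(position, orientation): joint angles nearest the present ones, or None.
- manip.get_image(name): name is "side" or "top"; returns a dict with "color" (480x640x3 uint8, red, green, blue), "fov_y" (degrees; the focal length in pixels is half the picture's height over the tangent of half this angle, whatever the lens; pixels are square), "cx", "cy" (the principal point, pixels), "eye" and "attitude" of the camera in the world. Camera axes: x right, y up, looking along -z (the intrinsics and any distortion apply to the point x, -y, -z); pixel columns grow to the right and rows downward; lengths in m; the calibration is good to about 2 mm. A picture is of the moment at which its call begins. There is no depth.
A pose or a line that the arm cannot do raises manip.Unreachable and nothing moves.
- manip.job_done(): hands the job in; it is judged then, once.
Readings, each from a call of its own:
- manip.current_time_s(): time.
- manip.current_joint_positions(): joint angles.
- manip.current_joint_velocities(): joint speeds.
- manip.current_effort(): joint torques, N m.
- manip.current_position(): TCP position.
- manip.current_eef_rot(): TCP orientation.
- manip.current_ft_force(): force on the tool from outside, world axes, zero at the start.
- manip.current_ft_torque(): the same for the moment, N m.
- manip.current_width(): finger opening in m.
- manip.current_grasp_force(): force on a finger pad.
Only numpy, scipy, OpenCV 4.12 (cv2) and the standard library are available. Lean on these libraries where they do the work, as an engineer would, in place of code of your own. Each camera call takes 0.05 s, during which the arm holds its last target. There are 200 camera calls.

## Working session

There is one attempt and no reset: what is moved stays moved. The work goes in short steps, each a Python script; the robot and the scene stay as the last script left them, time stands still between calls to the robot, and variables do not carry over. Pictures are saved under pics/ and viewed, at most 10 in all, crops included, and the job is handed in when it is done.

```bash
mkdir -p pics; python3 - <<'E'
from rig import manip
import cv2
for n in("side","top"):
    d=manip.get_image(n); cv2.imwrite(f"pics/{n}0.png",d["color"][:,:,::-1])
    print({k:v for k,v in d.items() if k!="color"})
E
```

```text
{'fov_y': 55.841111553091736, 'cx': 319.7475920329653, 'cy': 243.07122790560328, 'eye': array([ 0.25743778, -0.41517378,  0.62845467]), 'attitude': array([ 0.30516702, -0.06712609, -0.21346191,  0.92563556])}
{'fov_y': 57.30315474837188, 'cx': 320.0816152078484, 'cy': 238.1950521223605, 'eye': array([ 0.28298738, -0.02051387,  0.80284213]), 'attitude': array([ 0.0814453 , -0.08220982, -0.69577211,  0.70887896])}
```

View pics/side0.png

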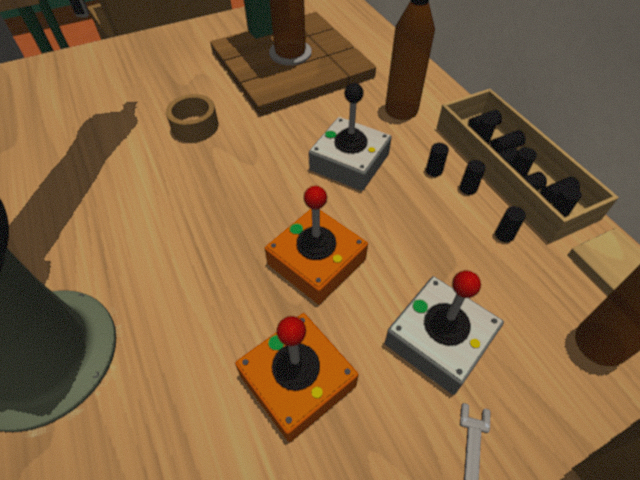

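View pics/top0.png

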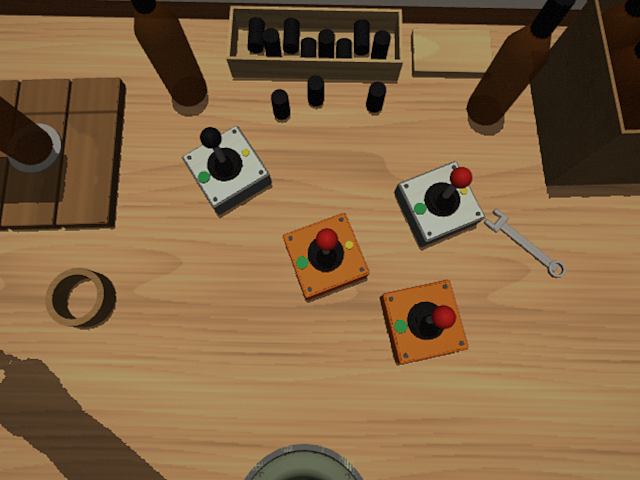

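The side picture shows these candidates:
- Grey box with a red ball: ball at side (467,284) / top (461,177).
- Two orange boxes with red balls: side (315,197) and (291,331).
- Grey box with a black ball: side (353,93).

The grey box with the red ball fits head_jog. The orange ones are the look-alikes. I'll measure it and confirm with a crop.

```bash
cat > h.py <<'E'
import numpy as np, cv2
from scipy.spatial.transform import Rotation as R
from rig import manip
def ray(d,u,v):
    f=240/np.tan(np.radians(d["fov_y"]/2))
    return R.from_quat(d["attitude"]).apply([(u-d["cx"])/f,-(v-d["cy"])/f,-1.])
def onz(d,p,z):
    r=ray(d,*p); return d["eye"]+r*(z-d["eye"][2])/r[2]
def tri(a,p,b,q):
    r,s=ray(a,*p),ray(b,*q); t=np.linalg.lstsq(np.c_[r,-s],b["eye"]-a["eye"],rcond=None)[0]
    P,Q=a["eye"]+r*t[0],b["eye"]+s*t[1]; return (P+Q)/2,np.linalg.norm(P-Q)
def blob(d,near,col,rad=22):
    h=cv2.cvtColor(d["color"],cv2.COLOR_RGB2HSV).astype(int); H,S,V=h[...,0],h[...,1],h[...,2]
    m={"red":((H<5)|(H>174)),"green":(H>45)&(H<85),"yellow":(H>22)&(H<34)}[col]&(S>150)&(V>50)
    y,x=np.nonzero(m); k=np.hypot(x-near[0],y-near[1])<rad
    return np.array([x[k].mean(),y[k].mean()]),k.sum()
E
python3 - <<'E'
from h import *
s,t=manip.get_image("side"),manip.get_image("top")
rs,rt=blob(s,(467,284),"red"),blob(t,(461,177),"red")
print(rs,rt,"ball",tri(s,rs[0],t,rt[0]))
P={}
for d,n,g,y in((s,"side",(420,307),(475,344)),(t,"top",(420,209),(463,191))):
    for c,p in(("green",g),("yellow",y)):
        b=blob(d,p,c,12); q=onz(d,b[0],.05); print(n,c,b,q)
for d,n,b in((s,"side",(353,93)),(s,"o1",(315,197)),(s,"o2",(291,331))): print(n,onz(d,b,.16))
a=cv2.resize(s["color"][250:400,370:520],(400,400)); b=cv2.resize(t["color"][140:260,380:500],(400,400))
cv2.imwrite("pics/crop.png",np.hstack([a,b])[:,:,::-1])
E
```

```text
(array([466.3610586 , 283.70132325]), np.int64(529)) (array([460.86686391, 176.73964497]), np.int64(338)) ball (array([ 0.53614603, -0.23624309,  0.16253162]), np.float64(0.00030383524546346435))
side green (array([419.90082645, 305.99173554]), np.int64(121)) [ 0.5206705  -0.19418836  0.05      ]
side yellow (array([474.58571429, 342.92857143]), np.int64(70)) [ 0.55608373 -0.27461479  0.05      ]
top green (array([419.51020408, 208.1122449 ]), np.int64(98)) [ 0.51957676 -0.19675927  0.05      ]
top yellow (array([463.69444444, 190.36111111]), np.int64(36)) [ 0.55469671 -0.27789465  0.05      ]
side [0.59464085 0.15739876 0.16      ]
o1 [ 0.43439485 -0.02848742  0.16      ]
o2 [ 0.32297987 -0.19934801  0.16      ]
```

View pics/crop.png

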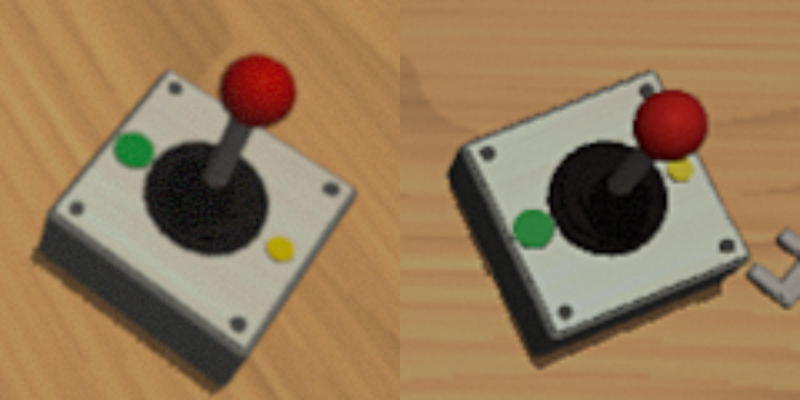

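The crop confirms it: grey box, red ball, green dot to the left (side 420,306), yellow dot to the right (side 475,343). The dots are 88 mm apart as specified and the ball is at z≈0.16 over the box centre (0.537,-0.236), so it is upright. Yaw is about 23.5°. I'll push the ball with shut fingers from the yellow side.

```bash
cat >> h.py <<'E'
C=np.array([.537,-.236]); u=np.array([-.398,.917]); u/=np.linalg.norm(u)
def P(s,z): return [*(C+u*s),z]
def q(sg): 
    x=np.r_[u,0]*sg; z=np.array([0,0,-1.]); return R.from_matrix(np.c_[x,np.cross(z,x),z]).as_quat()
E
python3 - <<'E'
from h import *
t=manip.get_image("top")
print("bottles",onz(t,(190,105),0),onz(t,(487,115),0),"crate",onz(t,(548,193),0))
js=[(np.array(manip.inverse_kinematics(P(-.052,.26),q(s))),q(s)) for s in(1,-1) if manip.inverse_kinematics(P(-.052,.26),q(s)) is not None]
Q=min(js,key=lambda j:abs(j[0][5]))[1]; print([j[0].round(2) for j in js])
manip.gripper_to(0.0)
manip.movep([.42,.02,.33],Q); manip.movep(P(-.052,.26),Q)
manip.move_linear(P(-.052,.143),speed=.1,contact_N=8)
print(manip.current_time_s(),manip.current_position(),manip.current_ft_force())
s=manip.get_image("side"); cv2.imwrite("pics/s1.png",s["color"][:,:,::-1])
E
```

```text
bottles [0.74414644 0.2482514  0.        ] [ 0.73393356 -0.35108418  0.        ] crate [ 0.57053025 -0.45739424  0.        ]
[array([-0.59,  0.45,  0.07,  1.19,  0.  ,  0.57]), array([-0.59,  0.45,  0.07,  1.19,  0.  , -2.57])]
5.4667 [ 0.55820119 -0.28403167  0.14380485] [-0.84158092  0.14834875 -0.30285416]
```

View pics/s1.png

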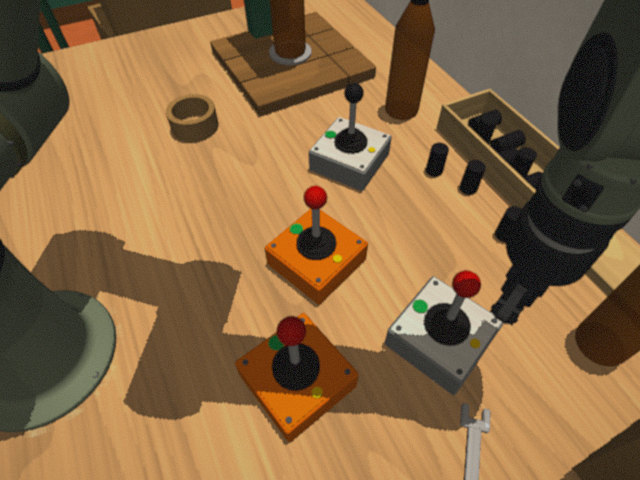

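The shut fingers are beside the ball on the yellow side (ball at 467,284, fingertips near 505,310), and everything is upright. Now I push.

```bash
cat >> h.py <<'E'
def tilt():
    s=manip.get_image("side"); m=None
    from scipy.optimize import minimize_scalar
    h=cv2.cvtColor(s["color"],cv2.COLOR_RGB2HSV); 
    f=lambda a:np.r_[C+u*.11*np.sin(a),.05+.11*np.cos(a)]
    b=np.array([466.4,283.7])
    for _ in range(3):
        for r in(45,20): b,n=blob(s,b,"red",r)
    def e(a):
        v=f(a)-s["eye"]; r=ray(s,*b); return np.linalg.norm(np.cross(v,r/np.linalg.norm(r)))
    o=minimize_scalar(e,bounds=(-.5,.5),method="bounded"); return round(o.x,3),round(o.fun,4),b.round(1),n,s
E
python3 - <<'E'
from h import *
print("rest",tilt()[:4])
for x in(-.012,.006):
    print(x,manip.move_linear(P(x,.143),speed=.05,contact_N=15),manip.current_ft_force().round(2),tilt()[:4])
s=tilt()[4];cv2.imwrite("pics/s2.png",s["color"][:,:,::-1]);print(manip.current_time_s())
E
```

```text
rest (np.float64(0.006), np.float64(0.0006), array([466.2, 283.6]), np.int64(516))
-0.012 False [ 1.33 -2.04  1.04] (np.float64(0.161), np.float64(0.0014), array([453.9, 275.8]), np.int64(382))
0.006 False [ 0.74 -2.43 -2.29] (np.float64(0.347), np.float64(0.0011), array([438.8, 269.5]), np.int64(304))
7.175
```

View pics/s2.png

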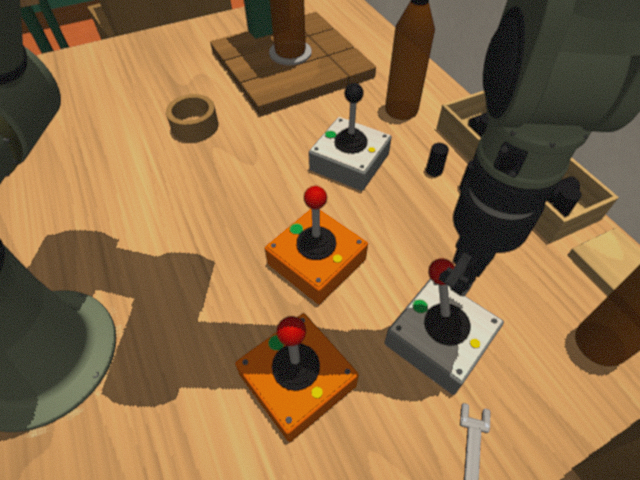

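The ball is now pushed to (439,270), tilt about 0.32, and the other sticks are untouched. I'll push on to about 0.39, hold, then back off along the same line so the stick follows back to upright.

```bash
python3 - <<'E'
from h import *
print(manip.move_linear(P(.0135,.143),speed=.05,contact_N=15),tilt()[:4],manip.current_position()-P(.0135,.143))
manip.wait(2.8); r=tilt(); print(r[:4],manip.current_ft_force().round(2))
cv2.imwrite("pics/s3.png",r[4]["color"][:,:,::-1])
manip.move_linear(P(-.055,.143),speed=.05)
manip.move_linear(P(-.055,.27),speed=.15); manip.wait(.5)
r=tilt(); print(r[:4],manip.current_time_s()); cv2.imwrite("pics/s4.png",r[4]["color"][:,:,::-1])
E
```

```text
False (np.float64(0.418), np.float64(0.001), array([433.3, 267.7]), np.int64(277)) [ 6.27294306e-05 -4.40291302e-04  3.63626850e-06]
(np.float64(0.423), np.float64(0.0009), array([432.9, 267.6]), np.int64(267)) [ 0.55 -4.66 -2.02]
(np.float64(0.005), np.float64(0.0005), array([466.3, 283.8]), np.int64(530)) 13.4417
```

View pics/s3.png

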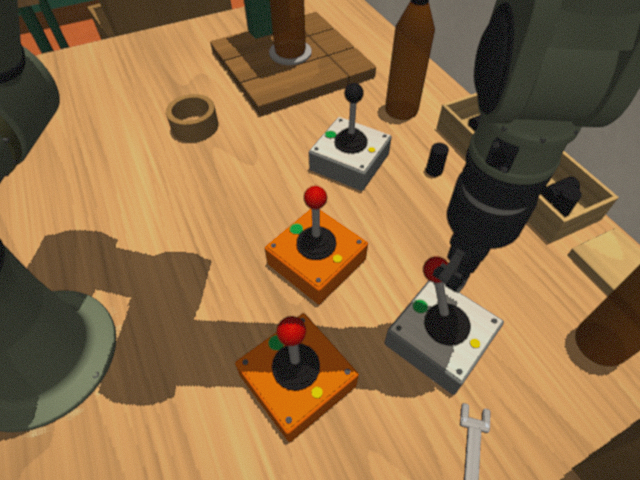

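View pics/s4.png

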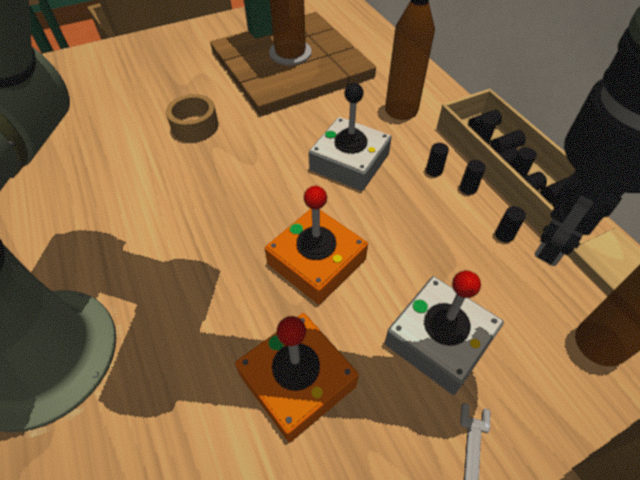

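The stick was held at about 0.4 for 2.8 s with the ball at (433,268). It is now free and upright with the ball at (466,284), and nothing else has moved.

```bash
python3 -c "
from rig import manip
print(manip.job_done())"
```

```text
the job is handed in; nothing more can be done
None
```

The job is handed in: I pushed the red-ball stick to about 0.4 rad on its green-dot side, held it for 2.8 s and let it spring back upright; the black-ball stick and the orange look-alikes were not touched.

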